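# Seat the marking template on the card jig's pins

## Task

Pick up the aluminium marking template by its wooden rib and lay it down gently on the pins of the wooden card jig, square with the board and with its front edge about level with the board's front edge. Then, without lifting it again, slide it gently backwards over the pins until both holes drop over them, and leave it fully down, flat on the board. Never force it (a push of 5 to 10 N is plenty), and leave the stamp, the tape roll and the marker where they are.

Things in the scene. Friction and masses are not known exactly. Their poses are not given: they have to be found in the camera images.
- template: Loose bare aluminium plate, 100 (x) x 130 (y) x 5 mm, about 0.2 kg, flat on the table to the left of the jig. Origin: centre of its underside; z up, x towards its rear edge (away from the robot). Two 9 mm round through holes at x = +12, y = +45 and -45 mm. A window, 26 (x) x 70 (y) mm, is centred at x = -28, y = 0. A wooden rib stands on its middle.
- template_rib (a point): Middle of the top of the template's light wooden grip rib, 40 mm straight above the template's origin. The rib is 14 mm thick (x), 60 mm long (y) and rises 35 mm from the plate's top face; grip it from above across its thickness. Axes as the template's.
- jig: Wooden board fixed to the table, 136 (x) x 150 (y) x 14 mm, two upright steel pins in slots behind its middle. Origin: centre of its underside; z up, x towards its rear edge (away from the robot). Seated, the template's origin is 14 mm above it, at y = 0 and x = 6 to 16 mm (+-1.5 mm play); riding on the pin tips, 21 mm above it. Front edges level: template at x = -18 mm.
- jig_slots (a point): Middle between the two slots, on the board's top: x = +23, z = +14 mm from the jig's origin, axes as the jig's. The 6 mm pins stand at y = +45 and -45 mm and rise 7 mm above the board, tips chamfered. One bar carries both, clamped tight: their x is equal, anywhere within 5 mm of this point and not measured. Brass nuts on the bar's ends stick out 9 mm beside the board, below its top.
- rubber_stamp: Wooden hand stamp with a turned knob, 32 x 48 x 67 mm, standing at the back left of the jig; bystander. Origin: centre of its underside.
- tape_roll: Roll of paper tape lying flat, 52 mm across, 18 mm high, behind the template; bystander. Origin: centre of its underside.
- marker: Marker pen lying across the table in front of the jig, 15 x 136 x 15 mm, long along its y; bystander. Origin: centre of its underside.

How it is judged:
By the outcome, as a careful person would: the job done as asked, in the order asked, and still so for the second after the job is handed in, with the robot touching nothing.
It also fails if it takes over 67 s, if anything falls off the work surface, if the arm or the gripper's body presses on something with over 40 N, if the wrist force passes 120 N, or if a joint passes its speed limit or range.

## Robot

A 6-joint arm with a two-finger parallel gripper is mounted at the origin on a cart in front of the work surface, level with it; the furniture and walls round the work are solid. World frame = base frame: x ahead of the robot, y to its left, z up, the work surface at z = 0. Lengths are in m, angles in rad, forces in N, time in s.
With the tool pointing down it reaches from about 0.25 to 0.8 m from the base axis. Payload 3.9 kg.
Tool frame: the origin (TCP) lies at the very end of the fingers, on their centre line; the grasp point (between the pads) lies 19 mm behind it (bot.grasp_offset is the z of the grasp point in the tool frame, in m); z points along the fingers, y is the line along which they close (so a half turn about z gives the same grasp; the last joint's range is limited). The gripper opens to 85 mm and grips with 20 to 120 N. Pads are 22 mm wide; open, the fingers measure 114 mm over their backs; the gripper's body (76 mm by 85 mm) begins 54 mm behind the grasp point. The pads swing forward as they close: fully open they stand 13 mm farther back than shut.
Start: joints at [-1.258, 0.26, -0.138, 1.173, 0, 1.571], TCP at [0.162, -0.5, 0.231] pointing down, gripper open.
Joint ranges: [-2.78, 2.78], [-0.83, 1.72], [-1.28, 1.37], [-1.9, 2.12], [-1.57, 1.48], [-3.14, 3.14]. Speed limits (rad/s): [2.57, 2.57, 3.14, 3.14, 3.14, 3.14].

## Interface

Orientations are given as [roll, pitch, yaw] about the fixed x, y, z axes, in that order (R = Rz(yaw) Ry(pitch) Rx(roll)).
In Python, from rig import bot gives the robot as it stands.
- The arm moves only by the tool step_arm, never from a script. Its arguments are lists of equal length, an entry for each row: "delta_pos": the shift along the tool's x, y, z each as a share of 0.04 m, from -1 to 1, a list of three; "turn": the turn about the tool's z as a share of 5 degrees, from -1 to 1. In form: {"delta_pos": [[tx, ty, tz], ...], "turn": [turn, ...]}. A call has exactly 10 rows; each row shifts and turns the commanded pose from where the row before left it, along the tool's axes as they then stand; what a row does not reach is not made up. A row lasts 1/12 s, in which the tool goes at most 41.7 mm and 7.16 degrees, less where a joint would pass 70% of its speed; a pose out of reach is approached as far as the arm can. A call with a number of a shift or a turn outside -1 to 1 is refused whole. A call with a gripper value outside its range is refused whole. "claw" is the closure, from -1 (fully open) to 1 (shut), set as the call begins (left out, the last holds). The fingers move at their own pace and stop on an object; "grip_force" is the grip in N (left out, the last holds). Time passes only in rows, so rows that do not move let the fingers close, or fill a call up. It gives the time, the measured TCP pose, the force, the opening and the grip force at its end, in the units of the state.
- bot.get_obs(): the state, without advancing time (a new reading comes with each control period).
- bot.get_image(name): name is "scene" or "top" or "wrist"; returns the picture (420x560x3 uint8, red, green, blue); there is no depth.
- bot.camera_model(name): a dict with "camera_matrix" (3x3 intrinsics, pixels), "world_from_camera" (4x4, takes a point from camera to world coordinates). Camera axes: x right, y down, z forward; pixel columns grow to the right and rows downward; lengths in m; the calibration is good to about 2 mm. A picture is of the moment at which its call begins: read the wrist's pose just before it. camera_model takes no time and is no camera call; for the wrist camera it gives the pose at the moment of the call.
- bot.job_done(): hands the job in; it is judged then, once.
Trained networks look in the newest picture that a camera, given by its name, has taken for a name from the list of things; names that differ only in an ending like _2 or _b are one class to them, and where a whole thing is asked for, a point or a joint stands for the part that bears it (a point fixed in the world has none). Each returns a list of dicts, best first, with "confidence" (0 to 1); they miss things now and then, are a little off and sometimes report something else, mostly with a low value. They report only what shows in the picture. A call takes as long as a camera call.
- bot.search_frame(camera, thing): "location" ([column, row] in pixels, amid what is visible of it).
- bot.trace(camera, thing): "pixels" (420x560 bool, what is visible of it) and "location" ([column, row] in pixels, amid what is visible of it).
- bot.spot_point(camera, thing): "location" ([column, row] in pixels: a listed point, or the origin of a listed thing).
The state is a dict: "time_s": time; "qpos": joint angles; "joint_vel": joint speeds; "joint_torque": joint torques, N m; "tcp_pos": TCP position; "tcp_rot": TCP orientation; "force": force on the tool from outside, world axes, zero at the start; "moment": the same for the moment, N m; "grip_width": finger opening in m; "finger_force": force on a finger pad.
Only numpy, scipy, OpenCV 4.12 (cv2) and the standard library are available. Lean on these libraries where they do the work, as an engineer would, in place of code of your own. Each camera call takes 0.05 s, during which the arm holds its last target. There are 200 camera calls.

## Working session

There is one attempt and no reset: what is moved stays moved. The work goes in short steps, Python scripts to look and compute and a tool call to move; the robot and the scene stay as the last step left them, time stands still between calls to the robot, and variables do not carry over. Pictures are saved under pics/ and viewed, at most 10 in all, crops included, and the job is handed in when it is done.

Besides the shell and the picture viewer there is one more tool, called after "Call:" by a JSON object that holds its "fn" and its "kwargs". step_arm: Moves the arm, as the interface text tells. Its arguments: {"type":"object","properties":{"delta_pos":{"type":"array","items":{"type":"array","items":{"type":"number","minimum":-1,"maximum":1}}},"turn":{"type":"array","items":{"type":"number","minimum":-1,"maximum":1}},"claw":{"type":"number"},"grip_force":{"type":"number"}},"required":["delta_pos","turn"]}

```bash
ls; mkdir -p pics; cat > h.py <<'E'
import numpy as np, cv2
from rig import bot
def ray(cam,px,z):
    m=bot.camera_model(cam);K=np.array(m["camera_matrix"]);T=np.array(m["world_from_camera"])
    d=T[:3,:3]@np.linalg.solve(K,[px[0],px[1],1]);o=T[:3,3]
    return o+d*(z-o[2])/d[2]
def proj(cam,P):
    m=bot.camera_model(cam);K=np.array(m["camera_matrix"]);T=np.linalg.inv(np.array(m["world_from_camera"]))
    p=T[:3,:3]@np.array(P)+T[:3,3];p=K@p;return p[:2]/p[2]
def save(cam,n):
    im=bot.get_image(cam);cv2.imwrite(f"pics/{n}.png",im[:,:,::-1]);return im
E
python3 - <<'E'
from h import *
a=save("top","top0");b=save("scene","scene0")
cv2.imwrite("pics/both.png",cv2.resize(np.hstack([a,b])[:,:,::-1],(800,300)))
hs={"template":0,"template_rib":.04,"jig":0,"jig_slots":.014,"rubber_stamp":0,"tape_roll":0,"marker":0}
for c in("top","scene"):
    for t,z in hs.items():
        for r in bot.spot_point(c,t)[:2]:
            print(c,t,round(r["confidence"],2),np.round(r["location"],1),np.round(ray(c,r["location"],z),4))
o=bot.get_obs();print(o["time_s"],o["tcp_pos"],o["tcp_rot"],bot.grasp_offset)
E
```

```text
pics
top template 0.78 [191.4 232.6] [0.4914 0.2964 0.    ]
top template_rib 0.86 [188.6 232.1] [0.4912 0.2957 0.04  ]
top template_rib 0.57 [342.4 201.4] [ 0.5512 -0.0478  0.04  ]
top jig 0.61 [336.6 213.5] [ 0.5274 -0.0387  0.    ]
top jig_slots 0.8 [341.  205.2] [ 0.5451 -0.0477  0.014 ]
top rubber_stamp 0.74 [245.6 142.8] [0.6977 0.1675 0.    ]
top tape_roll 0.57 [206.1 157.3] [0.666  0.2602 0.    ]
top tape_roll 0.2 [189.5 232.2] [0.4924 0.3007 0.    ]
top marker 0.96 [308.  280.1] [0.377  0.0314 0.    ]
scene template 0.83 [374.6 245.3] [0.4826 0.2976 0.    ]
scene template_rib 0.6 [374.1 230. ] [0.498  0.2985 0.04  ]
scene jig 0.55 [221.  206.2] [ 0.5147 -0.0594  0.    ]
scene jig_slots 0.87 [213.8 208.3] [ 0.5546 -0.0445  0.014 ]
scene rubber_stamp 0.59 [255.8 271.6] [0.6834 0.165  0.    ]
scene tape_roll 0.78 [308.8 284.6] [0.6647 0.2586 0.    ]
scene marker 0.7 [288.4 196.2] [0.3783 0.0356 0.    ]
0.8 [ 0.16154322 -0.49950361  0.23131553] [-3.14156817e+00  2.29538398e-05  3.12796277e-01] -0.0187
```

View pics/top0.png

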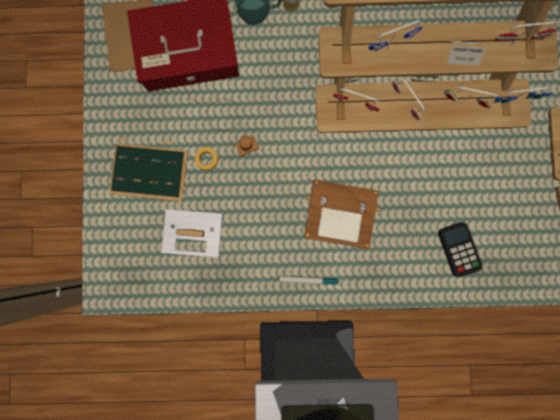

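View pics/scene0.png

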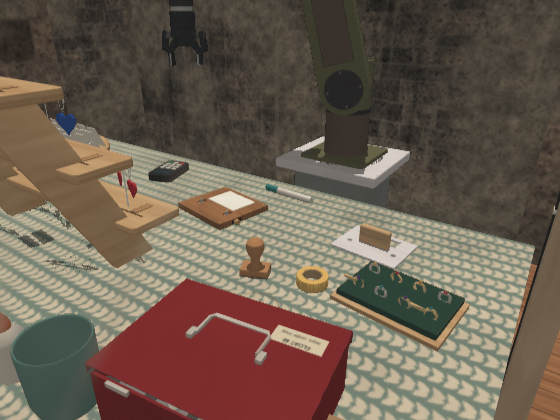

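The top view shows the template at about (191,233) with its rib, the jig at (341,213) turned slightly (pins near (323,200) and (362,207)), and the marker at (308,280). The scene view agrees. I'm moving over the template to look from close by.

Call:
{"fn": "step_arm", "kwargs": {"delta_pos": [[0.66,-0.78,0],[0.66,-0.78,0],[0.66,-0.78,0],[0.66,-0.78,0],[0.66,-0.78,0],[0.66,-0.78,0],[0.66,-0.78,0],[0.66,-0.78,0],[0.66,-0.78,0],[0.66,-0.78,0]], "turn": [0,0,0,0,0,0,0,0,0,0], "claw": -1}}

```text
time_s: 1.63
tcp_pos: [0.317, -0.1196, 0.2317]
tcp_rot: [3.141, -0.001, 0.312]
force: [1.4, -1.2, 0.6]
grip_width: 0.0855
finger_force: 0.0
```

Call:
{"fn": "step_arm", "kwargs": {"delta_pos": [[0,0,0],[0,0,0],[0,0,0],[0,0,0],[0,0,0],[0,0,0],[0,0,0],[0,0,0],[0,0,0],[0,0,0]], "turn": [-1,-1,-1,-1,-1,-1,-1,-1,-1,-1]}}

```text
time_s: 2.47
tcp_pos: [0.3167, -0.1214, 0.2314]
tcp_rot: [3.141, -0.0, 1.19]
force: [-0.1, -0.2, -0.7]
grip_width: 0.0851
finger_force: 0.0
```

```bash
cat >> h.py <<'E'
def rel(target,n,cur=None):
    """shares per row for a world shift to target over n rows at the present yaw"""
    o=bot.get_obs();p=np.array(o["tcp_pos"]);y=o["tcp_rot"][2];d=np.array(target)-p
    t=np.array([np.cos(y)*d[0]+np.sin(y)*d[1],np.sin(y)*d[0]-np.cos(y)*d[1],-d[2]])
    return np.round(t/.04/n,4)
def rect(cam,t,z):
    r=bot.trace(cam,t)[0];m=r["pixels"].astype(np.uint8)
    c=max(cv2.findContours(m,0,2)[0],key=cv2.contourArea)[:,0]
    w=np.array([ray(cam,p,z)[:2] for p in c],np.float32)*1000
    return r["confidence"],cv2.minAreaRect(w),m
E
python3 - <<'E'
from h import *
im=save("wrist","w0")
bot.get_image("top")
print(rect("top","jig",.014)[:2],rect("top","template",.005)[:2])
for r in bot.spot_point("wrist","jig_slots")[:1]+bot.spot_point("wrist","jig")[:1]:print(r["confidence"],r["location"],ray("wrist",r["location"],.014))
o=bot.get_obs();print(o["time_s"],o["tcp_pos"],o["tcp_rot"],bot.camera_model("wrist"));print(rel([.491,.296,.23],10))
E
```

```text
(0.88, ((525.7260131835938, -46.629364013671875), (159.31246948242188, 136.6553192138672), 79.67755889892578)) (0.65, ((489.4162902832031, 293.87518310546875), (130.9398651123047, 100.43828582763672), 86.40068817138672))
0.86 [450.9, 41.9] [ 0.54727341 -0.05334998  0.014     ]
0.58 [426.5, 42.3] [ 0.52229307 -0.04359237  0.014     ]
2.7667 [ 0.31674711 -0.12142454  0.23137184] [ 3.14141628e+00 -3.04678607e-05  1.18396973e+00] {'camera_matrix': array([[289.38735319,   0.        , 281.25916564],
       [  0.        , 289.38735319, 203.26469571],
       [  0.        ,   0.        ,   1.        ]]), 'world_from_camera': array([[ 0.92611779, -0.35785697, -0.11934916,  0.34855608],
       [-0.37723293, -0.87943925, -0.29031349, -0.04663105],
       [-0.00106963,  0.31388692, -0.94945977,  0.37282283],
       [ 0.        ,  0.        ,  0.        ,  1.        ]])}
[1.1308 0.0098 0.0034]
```

View pics/w0.png

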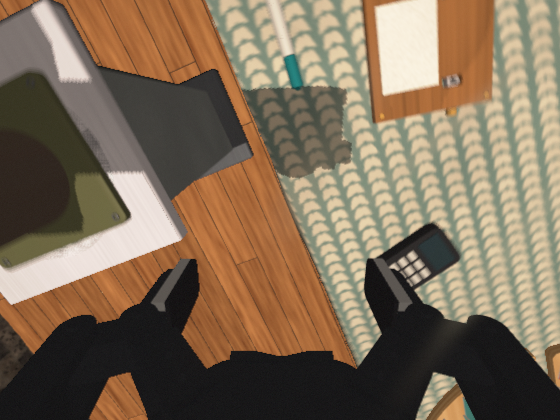

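Call:
{"fn": "step_arm", "kwargs": {"delta_pos": [[0,0,0],[0,0,0],[0,0,0],[0,0,0],[0.92,0.32,0],[0.92,0.32,0],[0.92,0.32,0],[0.92,0.32,0],[0.92,0.32,0],[0.92,0.32,0]], "turn": [-1,-1,-1,-0.7,0,0,0,0,0,0]}}

```text
time_s: 3.6
tcp_pos: [0.4076, 0.0961, 0.2314]
tcp_rot: [3.141, 0.0, 1.507]
force: [1.0, -0.8, 0.4]
grip_width: 0.0855
finger_force: 0.0
```

Call:
{"fn": "step_arm", "kwargs": {"delta_pos": [[0.62,0.21,0],[0.62,0.21,0],[0.62,0.21,0],[0.62,0.21,0],[0.62,0.21,0],[0.62,0.21,0],[0.62,0.21,0],[0.62,0.21,0],[0,0,0],[0,0,0]], "turn": [0,0,0,0,0,0,0,0,0,0]}}

```text
time_s: 4.43
tcp_pos: [0.4868, 0.289, 0.2306]
tcp_rot: [-3.141, 0.001, 1.509]
force: [-0.7, 0.0, 0.0]
grip_width: 0.0854
finger_force: 0.0
```

```bash
python3 - <<'E'
from h import *
im=save("wrist","w1")
for t,z in (("template",0),("template_rib",.04)):
  for r in bot.spot_point("wrist",t)[:1]:print(t,r["confidence"],r["location"],ray("wrist",r["location"],z))
print(rect("wrist","template",.005)[:2])
o=bot.get_obs();print(o["time_s"],o["tcp_pos"],o["tcp_rot"])
E
```

```text
template 0.77 [282.8, 165.9] [0.48938388 0.29597631 0.        ]
template_rib 0.81 [285.8, 176.1] [0.4925423  0.29113293 0.04      ]
(0.9, ((492.4436340332031, 294.99761962890625), (130.03099060058594, 100.57943725585938), 84.029052734375))
4.6333 [0.48612584 0.28699362 0.23131434] [-3.14102361e+00  5.51843104e-04  1.50720946e+00]
```

View pics/w1.png

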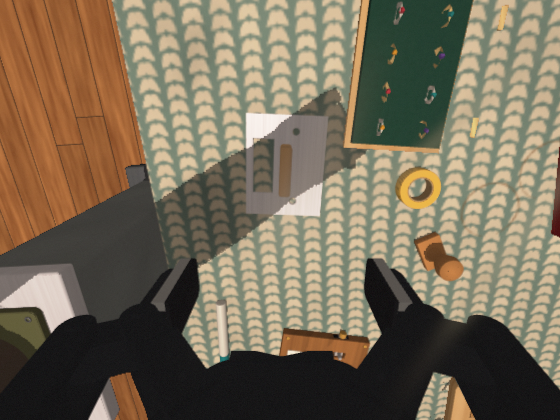

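The template shows unobstructed below, with its rib at (286,170) and holes at (296,132) and (292,204). The yaw comes out near -0.10 rad and its centre near (0.492, 0.294). Next I descend and grip.

Call:
{"fn": "step_arm", "kwargs": {"delta_pos": [[0,0,0],[0.19,0.13,0],[0,0,0.8],[0,0,0.8],[0,0,0.8],[0,0,0.8],[0,0,0.8],[0,0,0.4],[0,0,0],[0,0,0]], "turn": [0.46,0,0,0,0,0,0,0,0,0]}}

```text
time_s: 5.47
tcp_pos: [0.4922, 0.2945, 0.0548]
tcp_rot: [-3.14, 0.001, 1.468]
force: [0.6, 0.6, 1.2]
grip_width: 0.0853
finger_force: 0.0
```

```bash
python3 - <<'E'
from h import *
im=save("wrist","w2")
for t,z in (("template",0),("template_rib",.04)):
  for r in bot.spot_point("wrist",t)[:1]:print(t,r["confidence"],r["location"],ray("wrist",r["location"],z))
print(rect("wrist","template_rib",.04)[:2])
o=bot.get_obs();print(o["time_s"],o["tcp_pos"],o["tcp_rot"],o["force"])
E
```

```text
template 0.78 [279.0, 220.2] [0.49391363 0.29805035 0.        ]
template_rib 0.72 [280.4, 245.2] [0.49518137 0.29749306 0.04      ]
(0.61, ((496.7078857421875, 312.3918151855469), (107.0399169921875, 83.29116821289062), 84.0398941040039))
5.6667 [0.49416792 0.29589902 0.05732414] [ 3.13844185e+00 -2.35779645e-03  1.46823884e+00] [0.77035637 1.11522439 0.57806958]
```

View pics/w2.png

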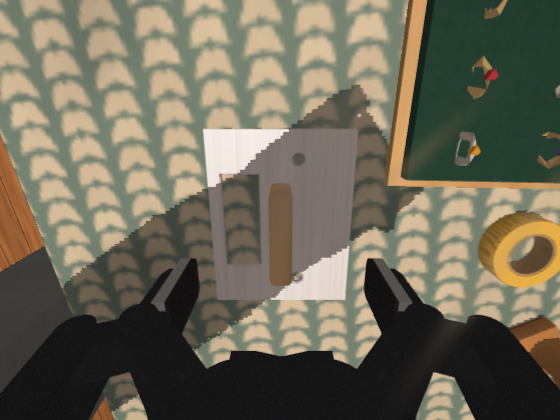

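The wrist view shows the rib midway between the fingers (280, 185–285), aligned with the tool, and the holes at columns 299/298. I'm going down and gripping.

Call:
{"fn": "step_arm", "kwargs": {"delta_pos": [[0.05,0,0.3],[0,0,0.3],[0,0,0.3],[0,0,0.22],[0,0,0],[0,0,0],[0,0,0],[0,0,0],[0,0,0],[0,0,0]], "turn": [0,0,0,0,0,0,0,0,0,0]}}

```text
time_s: 6.5
tcp_pos: [0.4932, 0.2972, 0.0111]
tcp_rot: [3.141, -0.001, 1.468]
force: [-0.0, 0.3, -0.1]
grip_width: 0.0858
finger_force: 0.0
```

Call:
{"fn": "step_arm", "kwargs": {"delta_pos": [[0,0,0],[0,0,0],[0,0,0],[0,0,0],[0,0,0],[0,0,0],[0,0,0],[0,0,0],[0,0,0],[0,0,0]], "turn": [0,0,0,0,0,0,0,0,0,0], "claw": 1, "grip_force": 50}}

```text
time_s: 7.33
tcp_pos: [0.4928, 0.297, 0.0106]
tcp_rot: [3.141, -0.0, 1.468]
force: [0.0, 0.8, 1.1]
grip_width: 0.0134
finger_force: 49.4
```

Call:
{"fn": "step_arm", "kwargs": {"delta_pos": [[0,0,-0.3],[0,0,-0.6],[0,0,-0.9],[0,0,-0.9],[0,0,-0.9],[0,0,-0.6],[0,0,-0.3],[0,0,0],[0,0,0],[0,0,0]], "turn": [0,0,0,0,0,0,0,0,0,0]}}

```text
time_s: 8.17
tcp_pos: [0.4918, 0.2963, 0.1887]
tcp_rot: [-3.139, 0.002, 1.468]
force: [0.6, 0.2, -1.7]
grip_width: 0.013
finger_force: 49.1
```

Call:
{"fn": "step_arm", "kwargs": {"delta_pos": [[-0.3,-0.02,0],[-0.6,-0.04,0],[-0.8,-0.05,0],[-0.8,-0.05,0],[-0.8,-0.05,0],[-0.8,-0.05,0],[-0.8,-0.05,0],[-0.8,-0.05,0],[-0.8,-0.05,0],[-0.8,-0.05,0]], "turn": [0,0,0,0,0,0,0,0,0,0]}}

```text
time_s: 9.0
tcp_pos: [0.4422, 0.0064, 0.189]
tcp_rot: [-3.138, 0.001, 1.468]
force: [0.5, -0.6, -2.1]
grip_width: 0.013
finger_force: 49.0
```

Call:
{"fn": "step_arm", "kwargs": {"delta_pos": [[-0.8,-0.05,0],[-0.8,-0.05,0],[-0.8,-0.05,0],[-0.6,-0.04,0],[-0.6,-0.04,0],[-0.4,-0.02,0],[-0.3,-0.02,0],[0,0,0],[0,0,0],[0,0,0]], "turn": [0,0,0,0.5,0.4,0,0,0,0,0]}}

```text
time_s: 9.83
tcp_pos: [0.412, -0.1605, 0.1897]
tcp_rot: [-3.14, -0.001, 1.389]
force: [0.6, -0.5, -1.5]
grip_width: 0.0128
finger_force: 49.0
```

```bash
python3 - <<'E'
from h import *
im=save("wrist","w3")
for t,z in (("jig",0),("jig_slots",.014)):
  for r in bot.spot_point("wrist",t)[:1]:print(t,r["confidence"],r["location"],ray("wrist",r["location"],z))
print(rect("wrist","jig",.014)[:2])
o=bot.get_obs();print(o["time_s"],o["tcp_pos"],o["tcp_rot"],o["force"],o["moment"])
E
```

```text
jig 0.93 [372.1, 50.2] [ 0.52971203 -0.04221422  0.        ]
jig_slots 0.94 [395.7, 52.2] [ 0.54845957 -0.04977108  0.014     ]
(0.86, ((524.575927734375, -64.48345184326172), (127.69718933105469, 137.64732360839844), 78.75306701660156))
10.0333 [ 0.41296499 -0.16027774  0.19033664] [-3.14116889e+00 -1.22413550e-04  1.39091134e+00] [-0.05963155 -0.53935802 -2.07674523] [ 0.04230853  0.06486028 -0.00366646]
```

View pics/w3.png

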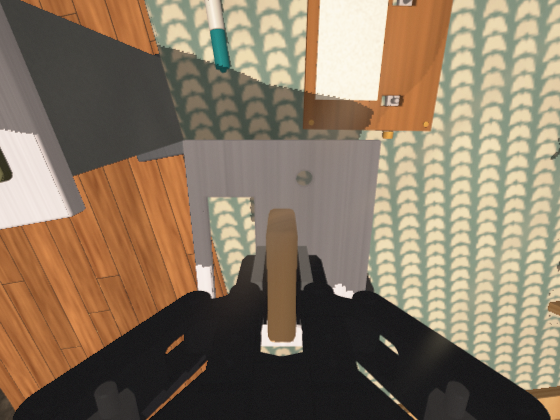

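The wrist view shows the held plate level with the tool (far edge from (184,141) to (380,141), one hole at (304,178)). Part of the jig is beyond it: right-side corners at (304,130) and (434,130), and a pin near (395,101). I'm enlarging this.

```bash
python3 - <<'E'
from h import *
im=cv2.imread("pics/w3.png")
c=cv2.resize(im[0:140,295:445],None,fx=5,fy=4.2*5/4.2*0+5*0.85,interpolation=cv2.INTER_CUBIC) if 0 else cv2.resize(im[0:145,295:445],None,fx=4,fy=4,interpolation=cv2.INTER_CUBIC)
cv2.imwrite("pics/w3c.png",c)
for n,p,z in(("LL",(304,129.5),.014),("LR",(434,130.5),.014),("plL",(182,141),.185),("plR",(380,141),.185),("hole",(304,178),.185)):print(n,np.round(ray("wrist",p,z),4))
E
```

```text
LL [ 0.4483 -0.1068  0.014 ]
LR [ 0.5846 -0.1326  0.014 ]
plL [ 0.3771 -0.0875  0.185 ]
plR [ 0.4743 -0.1051  0.185 ]
hole [ 0.4341 -0.117   0.185 ]
```

View pics/w3c.png

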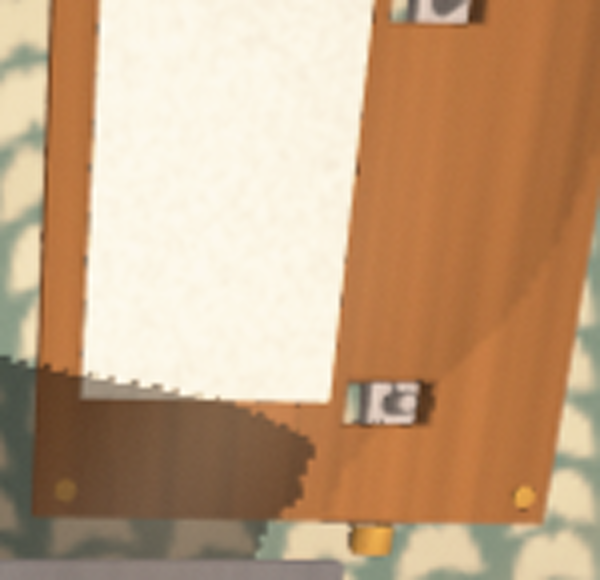

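```bash
python3 - <<'E'
from h import *
from scipy.optimize import least_squares
P=lambda u,v,z=.014:ray("wrist",(295+u/4-.4,v/4-.4),z)[:2]*1000
front=[P(34,516),P(42,250),P(50,2)];rear=[P(545,523),P(571,370),P(598,210)];right=[P(34,516),P(280,519),P(545,523)]
def loc(q,a):c,s=np.cos(q[2]),np.sin(q[2]);d=np.array(a)-q[:2];return d@np.array([[c,-s],[s,c]])
f=lambda q:np.r_[loc(q,front)[:,0]+68,loc(q,rear)[:,0]-68,loc(q,right)[:,1]+75]
r=least_squares(f,[525,-46,-.18]);print(r.x,np.round(r.fun,1))
for n,(u,v,z) in dict(pinbase=(395,405,.014),pintip=(403,398,.021),slotL=(343,403,.014),slotR=(420,403,.014),pin2=(440,5,.021)).items():print(n,np.round(loc(r.x,[P(u,v,z)]),1))
q=r.x;c,s=np.cos(q[2]),np.sin(q[2])
for x in(-18,11):print(x,q[0]+c*x,q[1]+s*x)
E
```

```text
[ 5.28551880e+02 -4.51117385e+01 -1.90202559e-01] [-0.1 -0.3 -0.4  0.2  0.3  0.3  0.2  0.1 -0.2]
pinbase [[ 24.3 -46. ]]
pintip [[ 23.6 -44.5]]
slotL [[ 10.8 -45.7]]
slotR [[ 30.7 -45.5]]
pin2 [[20.7 40.4]]
-18 510.8764931085749 -41.708698054263806
11 539.3535059456188 -47.19137439696696
```

Call:
{"fn": "step_arm", "kwargs": {"delta_pos": [[0,0,0],[0.37,0.2,0],[0.5,0.27,0],[0.5,0.27,0],[0.5,0.27,0],[0.5,0.27,0],[0.5,0.27,0],[0.5,0.27,0],[0,0,0],[0,0,0]], "turn": [0.12,0,0,0,0,0,0,0,0,0]}}

```text
time_s: 10.87
tcp_pos: [0.5108, -0.0414, 0.1903]
tcp_rot: [-3.142, 0.0, 1.382]
force: [-1.1, -0.8, -1.4]
grip_width: 0.0132
finger_force: 49.0
```

Call:
{"fn": "step_arm", "kwargs": {"delta_pos": [[0,0,0.3],[0,0,0.5],[0,0,0.6],[0,0,0.6],[0,0,0.5],[0,0,0.4],[0,0,0.3],[0,0,0.1],[0,0,0],[0,0,0]], "turn": [0,0,0,0,0,0,0,0,0,0]}}

```text
time_s: 11.7
tcp_pos: [0.5101, -0.0428, 0.0589]
tcp_rot: [3.141, 0.0, 1.379]
force: [-0.0, -0.3, -1.8]
grip_width: 0.0129
finger_force: 49.1
```

```bash
python3 - <<'E'
from h import *
a=save("wrist","w4");b=save("top","t4")
o=bot.get_obs();print(o["time_s"],o["tcp_pos"],o["tcp_rot"],o["force"],o["moment"])
a=cv2.imread("pics/w4.png");b=cv2.imread("pics/t4.png")[165:265,290:395]
cv2.imwrite("pics/c4.png",np.hstack([a[:, :420],cv2.resize(b,(380,420),interpolation=cv2.INTER_CUBIC)]))
E
```

```text
11.8 [ 0.5109948  -0.04271887  0.05956956] [ 3.13961186e+00 -1.50566742e-04  1.37887015e+00] [ 0.37504664  0.04090089 -1.86767507] [ 0.03055477 -0.01537788  0.01129624]
```

View pics/c4.png

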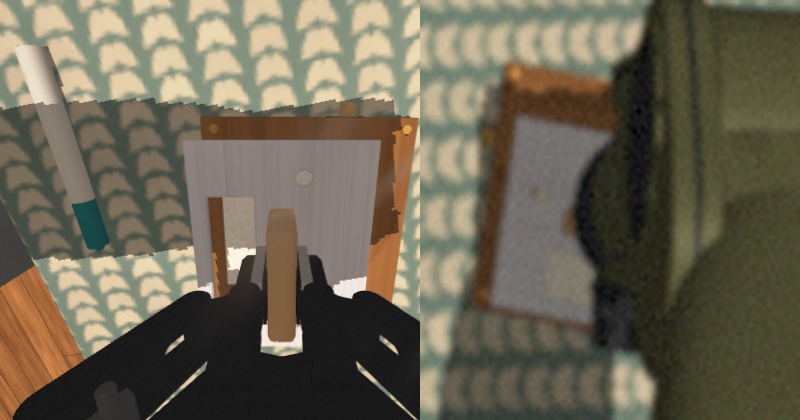

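The wrist view shows the held plate (far corners (182,140) and (380,140)) over the board (far corners (201,117) and about (418,118)), parallel to it. I'm computing the offset from these.

```bash
python3 - <<'E'
from h import *
im=cv2.cvtColor(cv2.imread("pics/w4.png"),cv2.COLOR_BGR2GRAY)
cp=lambda p:cv2.cornerSubPix(im,np.array([[p]],np.float32),(4,4),(-1,-1),(3,40,.01))[0,0]
bl,br,pl,pr=[cp(p) for p in((201,117),(418,118),(182,140),(380,140))];print(bl,br,pl,pr)
BL,BR=[ray("wrist",p,.014)*1000 for p in(bl,br)];PL,PR=[ray("wrist",p,.054)*1000 for p in(pl,pr)]
for n,A,B in(("board",BL,BR),("plate",PL,PR)):print(n,A,B,np.linalg.norm(B-A),np.arctan2((B-A)[1],(B-A)[0]))
y=np.arctan2((BR-BL)[1],(BR-BL)[0]);ex=np.array([np.cos(y),np.sin(y)]);ey=np.array([-ex[1],ex[0]])
m=(PL+PR)[:2]/2-(BL+BR)[:2]/2;print("plate origin in jig",m@ex,m@ey+75-65)
E
```

```text
[199.54419 117.71707] [417.7079  117.60891] [182. 140.] [380.49475 140.11668]
board [476.79769672  40.41201692  14.        ] [609.62264905  14.66421732  14.        ] 135.2975134488683 -0.19147286220645224
plate [476.09383592  30.96508705  54.        ] [573.33213494  12.00437223  54.        ] 99.06964975604122 -0.19257581242634278
plate origin in jig -17.00716129609303 0.537130009868946
```

Call:
{"fn": "step_arm", "kwargs": {"delta_pos": [[-0.01,-0.02,0.1],[0,0,0.15],[0,0,0.1],[0,0,0.1],[0,0,0.07],[0,0,0.04],[0,0,0.02],[0,0,0.02],[0,0,0],[0,0,0]], "turn": [0,0,0,0,0,0,0,0,0,0]}}

```text
time_s: 12.63
tcp_pos: [0.5094, -0.0427, 0.0346]
tcp_rot: [3.141, -0.0, 1.379]
force: [0.4, -0.5, -1.8]
grip_width: 0.0132
finger_force: 49.1
```

Call:
{"fn": "step_arm", "kwargs": {"delta_pos": [[0,0,0.02],[0,0,0],[0,0,0.02],[0,0,0],[0,0,0.02],[0,0,0],[0,0,0.01],[0,0,0],[0,0,0],[0,0,0]], "turn": [0,0,0,0,0,0,0,0,0,0]}}

```text
time_s: 13.47
tcp_pos: [0.5093, -0.0427, 0.0317]
tcp_rot: [3.142, -0.0, 1.379]
force: [0.0, -0.4, -2.6]
grip_width: 0.0132
finger_force: 49.1
```

Call:
{"fn": "step_arm", "kwargs": {"delta_pos": [[0,0,0.01],[0,0,0],[0,0,0],[0,0,0.01],[0,0,0],[0,0,0],[0,0,0],[0,0,0],[0,0,0],[0,0,0]], "turn": [0,0,0,0,0,0,0,0,0,0]}}

```text
time_s: 14.3
tcp_pos: [0.5094, -0.0427, 0.0312]
tcp_rot: [3.141, -0.0, 1.379]
force: [-2.1, -0.1, 5.5]
grip_width: 0.0129
finger_force: 50.1
```

Contact is felt (about 7 N on the pins at the expected height), so the slide backwards starts.

Call:
{"fn": "step_arm", "kwargs": {"delta_pos": [[0,0.02,0],[0,0.04,0],[0,0.04,0],[0,0.04,0],[0,0.04,0],[0,0.04,0],[0,0.04,0],[0,0.04,0],[0,0.03,0],[0,0,0]], "turn": [0,0,0,0,0,0,0,0,0,0]}}

```text
time_s: 15.13
tcp_pos: [0.5201, -0.0449, 0.0312]
tcp_rot: [-3.138, -0.0, 1.379]
force: [-7.3, 1.5, 10.2]
grip_width: 0.0131
finger_force: 51.0
```

Call:
{"fn": "step_arm", "kwargs": {"delta_pos": [[0,0,-0.01],[0,0.02,0],[0,0.03,0],[0,0.03,0],[0,0.03,0],[0,0.02,0],[0,0,0],[0,0,0],[0,0,0],[0,0,0]], "turn": [0,0,0,0,0,0,0,0,0,0]}}

```text
time_s: 15.97
tcp_pos: [0.5256, -0.0459, 0.0313]
tcp_rot: [-3.139, -0.0, 1.379]
force: [-5.3, -0.6, 7.9]
grip_width: 0.0133
finger_force: 50.5
```

```bash
python3 - <<'E'
from h import *
o=bot.get_obs();print(o["time_s"],o["tcp_pos"],o["tcp_rot"],o["force"],o["moment"])
p=np.array(o["tcp_pos"])*1000+[1,0,0]-[528.55,-45.1,0];c,s=np.cos(-.19),np.sin(-.19);print(p[0]*c+p[1]*s,-p[0]*s+p[1]*c)
E
```

```text
15.9667 [ 0.52562152 -0.04590205  0.03130476] [-3.13862190e+00 -3.14415296e-05  1.37930217e+00] [-5.27555952 -0.58940545  7.91004904] [ 0.14659122  0.861509   -0.02178274]
-1.742305616026154 -1.151824987001496
```

Call:
{"fn": "step_arm", "kwargs": {"delta_pos": [[0,0.03,0],[0,0.03,0],[0,0.03,0],[0,0.03,0],[0,0.02,0],[0,0,0],[0,0,0],[0,0,0],[0,0,0],[0,0,0]], "turn": [0,0,0,0,0,0,0,0,0,0]}}

```text
time_s: 16.8
tcp_pos: [0.531, -0.047, 0.0313]
tcp_rot: [-3.138, -0.0, 1.379]
force: [-5.0, 0.4, 7.9]
grip_width: 0.0132
finger_force: 50.5
```

Call:
{"fn": "step_arm", "kwargs": {"delta_pos": [[0,0.01,0],[0,0.01,0],[0,0.01,0],[0,0.01,0],[0,0.01,0],[0,0,0],[0,0,0],[0,0,0],[0,0,0],[0,0,0]], "turn": [0,0,0,0,0,0,0,0,0,0]}}

```text
time_s: 17.63
tcp_pos: [0.5326, -0.0473, 0.0313]
tcp_rot: [-3.138, -0.0, 1.379]
force: [-5.5, 1.3, 9.0]
grip_width: 0.013
finger_force: 50.6
```

Call:
{"fn": "step_arm", "kwargs": {"delta_pos": [[0,0.01,0],[0,0.01,0],[0,0.01,0],[0,0.01,0],[0,0,0],[0,0,0],[0,0,0],[0,0,0],[0,0,0],[0,0,0]], "turn": [0,0,0,0,0,0,0,0,0,0]}}

```text
time_s: 18.47
tcp_pos: [0.5343, -0.0476, 0.0312]
tcp_rot: [-3.138, -0.0, 1.379]
force: [-4.6, 0.1, 6.7]
grip_width: 0.013
finger_force: 50.5
```

Call:
{"fn": "step_arm", "kwargs": {"delta_pos": [[0,0.01,0],[0,0.01,0],[0,0.01,0],[0,0.01,0],[0,0,0],[0,0,0],[0,0,0],[0,0,0],[0,0,0],[0,0,0]], "turn": [0,0,0,0,0,0,0,0,0,0]}}

```text
time_s: 19.3
tcp_pos: [0.538, -0.0483, 0.0312]
tcp_rot: [-3.142, 0.0, 1.379]
force: [0.1, -0.4, -1.5]
grip_width: 0.0128
finger_force: 49.1
```

Support vanished at x ≈ 11 mm: the holes are over the pins. I'm lowering gently.

Call:
{"fn": "step_arm", "kwargs": {"delta_pos": [[0,0,0.01],[0,0,0.01],[0,0,0.01],[0,0,0.01],[0,0,0.01],[0,0,0],[0,0,0],[0,0,0],[0,0,0],[0,0,0]], "turn": [0,0,0,0,0,0,0,0,0,0]}}

```text
time_s: 20.13
tcp_pos: [0.538, -0.0483, 0.0293]
tcp_rot: [3.142, -0.0, 1.379]
force: [-0.3, 0.4, -2.4]
grip_width: 0.0132
finger_force: 49.1
```

Call:
{"fn": "step_arm", "kwargs": {"delta_pos": [[0,0,0.02],[0,0,0.02],[0,0,0.02],[0,0,0.02],[0,0,0.02],[0,0,0],[0,0,0],[0,0,0],[0,0,0],[0,0,0]], "turn": [0,0,0,0,0,0,0,0,0,0]}}

```text
time_s: 20.97
tcp_pos: [0.538, -0.0483, 0.0253]
tcp_rot: [3.142, 0.0, 1.379]
force: [1.2, -0.1, -2.1]
grip_width: 0.0135
finger_force: 49.1
```

Call:
{"fn": "step_arm", "kwargs": {"delta_pos": [[0,0,0.01],[0,0,0],[0,0,0.01],[0,0,0],[0,0,0],[0,0,0],[0,0,0],[0,0,0],[0,0,0],[0,0,0]], "turn": [0,0,0,0,0,0,0,0,0,0]}}

```text
time_s: 21.8
tcp_pos: [0.538, -0.0483, 0.0246]
tcp_rot: [3.141, -0.0, 1.379]
force: [0.8, 0.3, -0.3]
grip_width: 0.013
finger_force: 49.3
```

Call:
{"fn": "step_arm", "kwargs": {"delta_pos": [[0,0,0.01],[0,0,0],[0,0,0],[0,0,0],[0,0,0],[0,0,0],[0,0,0],[0,0,0],[0,0,0],[0,0,0]], "turn": [0,0,0,0,0,0,0,0,0,0]}}

```text
time_s: 22.63
tcp_pos: [0.538, -0.0483, 0.0246]
tcp_rot: [3.141, -0.0, 1.379]
force: [-1.5, -0.4, 6.2]
grip_width: 0.013
finger_force: 50.1
```

Call:
{"fn": "step_arm", "kwargs": {"delta_pos": [[0,0,0],[0,0,0],[0,0,0],[0,0,0],[0,0,0],[0,0,0],[0,0,0],[0,0,0],[0,0,0],[0,0,0]], "turn": [0,0,0,0,0,0,0,0,0,0], "claw": -0.2}}

```text
time_s: 23.47
tcp_pos: [0.538, -0.0483, 0.0241]
tcp_rot: [3.142, 0.0, 1.379]
force: [-0.1, 0.9, 0.5]
grip_width: 0.0514
finger_force: 0.0
```

Call:
{"fn": "step_arm", "kwargs": {"delta_pos": [[0,0,-0.1],[0,0,-0.3],[0,0,-0.4],[0,0,-0.5],[0,0,-0.6],[0,0,-0.6],[0,0,-0.6],[0,0,-0.5],[0,0,-0.2],[0,0,0]], "turn": [0,0,0,0,0,0,0,0,0,0]}}

```text
time_s: 24.3
tcp_pos: [0.5396, -0.0484, 0.1785]
tcp_rot: [3.137, -0.0, 1.379]
force: [0.3, -0.5, 0.3]
grip_width: 0.0514
finger_force: 0.0
```

```bash
python3 - <<'E'
from h import *
a=save("wrist","w5");b=save("scene","s5")
a=cv2.imread("pics/w5.png");b=cv2.imread("pics/s5.png")[170:260,160:280]
cv2.imwrite("pics/c5.png",np.hstack([a[:,80:460],cv2.resize(b,(420,420),interpolation=cv2.INTER_CUBIC)]))
E
```

```text
(no output)
```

View pics/c5.png

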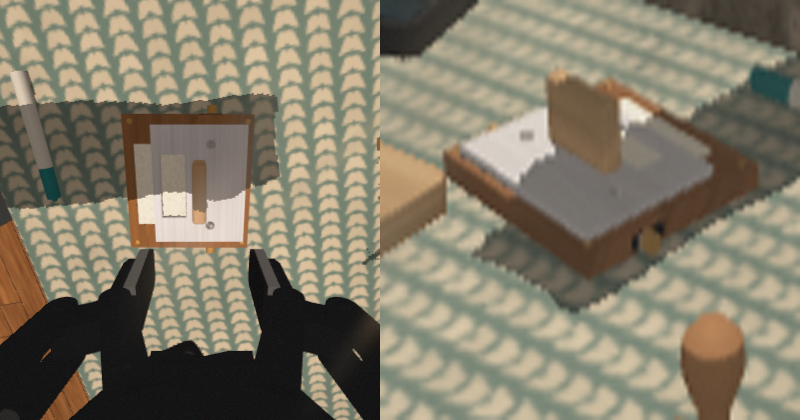

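Both views show the template flat and square on the board with pins in both holes ((210,145) and (210,225) in the crop). The gripper is clear and the marker and stamp have not moved.

```bash
python3 -c "
from rig import bot
print(bot.job_done())"
```

```text
the job is handed in; nothing more can be done
None
```

The template was laid on the pins, slid back until both holes dropped over them, and left flat on the board; the job is handed in at about 24 s of the allowed 67 s, with the stamp, tape roll and marker never touched.

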